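# Zero the kitchen scale under a full canister

## Robot

A 6-joint arm with a two-finger parallel gripper is mounted at the origin on a cart in front of the work surface, level with it; the furniture and walls round the work are solid. World frame = base frame: x ahead of the robot, y to its left, z up, the work surface at z = 0. Lengths are in m, angles in rad, forces in N, time in s.
With the tool pointing down it reaches from about 0.25 to 0.775 m from the base axis. Payload 4 kg.
Tool frame: the origin (TCP) lies at the centre of the arm's flange, where the gripper is bolted on; the fingertips stand 199 mm ahead of it and the grasp point (between the pads) lies 180 mm ahead of it (robot.tcp_to_tips is the distance from the TCP to the fingertips, in m); z points along the fingers, y is the line along which they close (so a half turn about z gives the same grasp; the last joint's range is limited). The gripper opens to 94 mm and grips with 3 to 60 N. Pads are 16 mm wide; open, the fingers measure 119 mm over their backs; the gripper's body (75 mm by 177 mm) begins 78 mm behind the grasp point.
Start: joints at [-1.206, 0.087, 1.371, -0, 1.684, -0.103], TCP at [0.248, -0.491, 0.405] pointing down, gripper open.
Joint ranges: [-3.1, 3.1], [-0.76, 2.03], [0.27, 2.55], [-1.08, 4.22], [0.17, 2.65], [-2.57, 2.57]. Speed limits (rad/s): [2.79, 2.79, 3.14, 3.14, 3.14, 3.14].

## Interface

Orientations are given as [roll, pitch, yaw] about the fixed x, y, z axes, in that order (R = Rz(yaw) Ry(pitch) Rx(roll)).
In Python, from bench import telemetry, snapshot, ticket, robot gives the robot as it stands.
- The arm moves only by the tool apply_moves, never from a script. Its argument "moves" is a list that holds one entry, the list of rows, each a list of 5 numbers: the shift along the tool's x, y, z in units of 50 mm (1.0 is 50 mm), then the turn about the tool's z in units of 10 degrees (1.0 is 10 degrees), then the closure, from 0 (fully open) to 1 (shut). A call has 1 to 10 rows; each row is the pose to reach, as a shift and turn from the pose commanded when the call began, along the tool's axes at that moment; what a row does not reach only later rows make up. A row lasts 1/8 s, in which the tool goes at most 62.5 mm and 10.7 degrees, less where a joint would pass 70% of its speed; a pose out of reach is approached as far as the arm can. A call with a gripper value outside its range is refused whole. The fingers move at their own pace and stop on an object; the grip force is fixed at half the most. Time passes only in rows, so rows that repeat a pose let the fingers close. It gives the time, the measured TCP pose, the force, the opening and the grip force at its end, in the units of the state.
- telemetry.get_obs(): the state, without advancing time (a new reading comes with each control period).
- snapshot(name): name is "scene" or "side" or "wrist"; returns a dict with "image" (384x512x3 uint8, red, green, blue), "fovy" (degrees; the focal length in pixels is half the picture's height over the tangent of half this angle, whatever the lens; pixels are square), "cx", "cy" (the principal point, pixels), "R" (3x3) and "t" (3): a world point X has camera coordinates R X + t. Camera axes: x right, y down, z forward; pixel columns grow to the right and rows downward; lengths in m; the calibration is good to about 2 mm. A picture is of the moment at which its call begins. There is no depth.
- ticket.close_job(): hands the job in; it is judged then, once.
The state is a dict: "time": time; "joint_positions": joint angles; "qvel": joint speeds; "joint_torque": joint torques, N m; "tool_pos": TCP position; "ee_rot": TCP orientation; "wrist_force": force on the tool from outside, world axes, zero at the start; "wrist_torque": the same for the moment, N m; "width": finger opening in m; "finger_force": force on a finger pad.
Only numpy, scipy, OpenCV 4.12 (cv2) and the standard library are available. Lean on these libraries where they do the work, as an engineer would, in place of code of your own. Each camera call takes 0.05 s, during which the arm holds its last target. There are 200 camera calls.

## Task

We want to spoon an exact amount out of the wooden-lidded canister. Stand the canister upright on the pan of the kitchen scale and let go, then roll the scale's little edge wheel in its slot with a fingertip until the broad zero mark of the dial lies under the tip of the needle. Be gentle: neither wheel nor pan may be pressed hard, and leave the other things where they are.

Things in the scene. Friction and masses are not known exactly. Their poses are not given: they have to be found in the camera images.
- scale: Low white mechanical kitchen scale, 240 mm (its x) by 184 mm (its y), flat deck 52 mm high; stands fast. Origin: centre of its underside. Its -x edge is the front (dial and wheel), the grey metal pan is at the +x end. No part of it may be pressed by the robot with more than 12 N.
- pan_centre (a point): Centre of the flat top of the round grey metal pan, 124 mm in diameter, 80 mm above the worktop when empty. In the scale's frame at x +52, y 0 mm. The pan is sprung: 1.6 N per mm, 12 mm at full load (2 kg).
- slot (a point): Point on the deck surface (52 mm up) at the middle of the slot, 46 mm long along the scale's x and 16 mm wide; in the scale's frame at x -62, y -60 mm. The black ribbed zeroing wheel, 52 mm in diameter and 12 mm thick, stands out of it, its axle along the scale's y under this point. The wheel runs out of true: its rim stands 7.5 to 12.5 mm proud of the deck, changing as it turns.
- zero_mark (a point): Broad black zero block, 8 mm wide, printed on the white dial disc (93 mm across, under a clear lens in the deck, turned only by the wheel); point 39 mm from the dial's centre, which lies in the scale's frame at x -58, y +32 mm. The other marks are thin lines, one every 50 g, clockwise from the block.
- needle_tip (a point): Point near the tip of the slim black needle that turns over the dial, 39 mm from the dial's centre. Turned only by the load on the pan, clockwise with load.
- scale_needle (a joint): Angle of the needle, rad, growing clockwise from above; 0 (pointing to the scale's +x) with an empty pan, 2.62 rad per kg on the pan. It must never be driven past 4.7 rad (1.8 kg).
- scale_dial (a joint): Angle of the dial's zero mark, same sense and zero as the needle: the scale is zeroed when both angles are equal.
- canister: Grey metal canister with a wooden lid that is shut tight, 70 mm in diameter and 115 mm high over its lid knob, 0.25 to 0.5 kg. Origin: centre of its underside.
- canister_mid (a point): The canister's centre, half-way up (57.5 mm over its underside). The round wooden knob on the lid, on the axis, is 20 mm in diameter and 18 mm high (97 to 115 mm over the canister's underside); the canister can be lifted by it.
- mug: White dotted mug, 97 mm high: leave alone. Origin: underside.
- bean_tin: Low food tin, 75 mm in diameter, 58 mm high: leave alone. Origin: underside.
- scale_wheel (a joint): Angle of the zeroing wheel, rad; grows as the top of its rim is drawn to the front (scale's -x), which turns the dial clockwise, 0.6 rad per rad of wheel (43 mm of rim per rad of dial). It stays where left. Friction at the rim about 1.2 N; a too light finger slips. The rim sits on a rubber hub: pressed or dragged it gives 1 mm per 3 N, up to 5 mm, then a stop.
Things that resemble listed ones, but are neither listed nor needed, are in the scene too. Leave any black or orange look-alike of the canister alone.

How it is judged:
By the outcome, as a careful person would: the job done as asked, in the order asked, and still so for the second after the job is handed in, with the robot touching nothing.
It also fails if it takes over 67 s, if anything falls off the work surface, if the arm or the gripper's body presses on something with over 40 N, if the wrist force passes 120 N, or if a joint passes its speed limit or range.

## Working session

There is one attempt and no reset: what is moved stays moved. The work goes in short steps, Python scripts to look and compute and a tool call to move; the robot and the scene stay as the last step left them, time stands still between calls to the robot, and variables do not carry over. Pictures are saved under pics/ and viewed, at most 10 in all, crops included, and the job is handed in when it is done.

Besides the shell and the picture viewer there is one more tool, called as name(argument=value, ...) on one line, values as JSON. apply_moves: Moves the arm, as the interface text tells. Its arguments: {"type":"object","properties":{"moves":{"type":"array","items":{"type":"array","items":{"type":"array","items":{"type":"number"}}}}},"required":["moves"]}

```bash
mkdir -p pics; ls
cat > h.py <<'E'
import numpy as np, cv2
from bench import telemetry, snapshot, ticket, robot
def K(s):
    f=s["image"].shape[0]/2/np.tan(np.radians(s["fovy"])/2); return f,s["cx"],s["cy"]
def ray(s,u,v):
    f,cx,cy=K(s);R=np.array(s["R"]);t=np.array(s["t"])
    return -R.T@t, R.T@np.array([(u-cx)/f,(v-cy)/f,1])
def onz(s,u,v,z):
    o,d=ray(s,u,v); return o+d*(z-o[2])/d[2]
def proj(s,X):
    f,cx,cy=K(s);c=np.array(s["R"])@np.array(X)+np.array(s["t"]); return c[:2]/c[2]*f+[cx,cy]
def save(s,n): cv2.imwrite("pics/"+n,cv2.cvtColor(s["image"],cv2.COLOR_RGB2BGR))
E
python3 - <<'E'
from h import *
import pickle
a=[]
S={}
for n in("scene","side"):
    s=snapshot(n);S[n]=s;a.append(s["image"]);print(n,s["fovy"],s["cx"],s["cy"],ray(s,256,192))
pickle.dump(S,open("S.pkl","wb"))
for n in S: save(S[n],n+"0.png")
print(telemetry.get_obs())
E
```

```text
pics
scene 57.679312103425104 257.6271641579504 194.1238331273938 (array([ 0.12321356, -0.999698  ,  0.44665647]), array([ 0.38699759,  0.82075329, -0.42030439]))
side 46.49147442177561 253.84725607643074 193.56018922180576 (array([0.45668745, 0.56386102, 0.85949039]), array([ 0.01649546, -0.74459532, -0.66733881]))
{'time': 0.1, 'joint_positions': array([-1.20609163e+00,  8.78803514e-02,  1.37209039e+00, -9.89080694e-06,
        1.68360861e+00, -1.03105159e-01]), 'qvel': array([ 0.00070308, -0.00181051, -0.00370178,  0.00123011,  0.00186174,
        0.00306139]), 'joint_torque': array([ 2.56260340e-03, -3.41255522e+01, -3.03299654e+01,  7.21981446e-02,
        3.04870738e-02, -9.51519473e-05]), 'tool_pos': array([ 0.24796841, -0.49081536,  0.4036277 ]), 'ee_rot': array([-3.13961550e+00, -1.94697379e-04,  4.67808561e-01]), 'wrist_force': array([ 0.76702463, -0.22528592,  0.05367542]), 'wrist_torque': array([0.00309769, 0.03139078, 0.05192934]), 'finger_force': 0.0, 'width': 0.0939717741144335}
```

View pics/scene0.png

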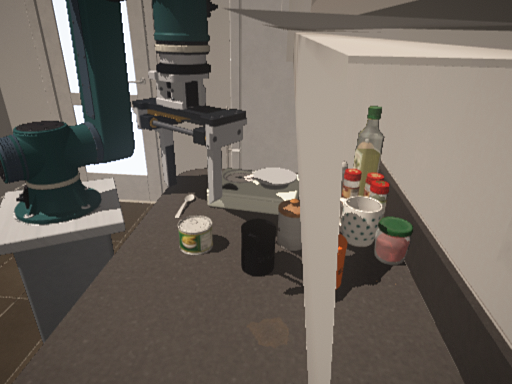

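View pics/side0.png

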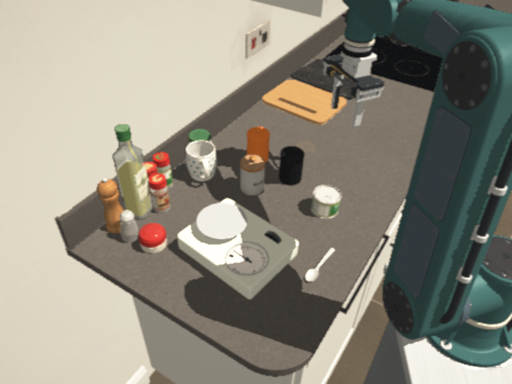

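The scene view shows the canister at about (291,222), partly behind the black look-alike at (257,247). The side view shows the scale at (240,245), with the pan at (220,222), dial at (246,258) and wheel at (273,237). It also shows the canister at (252,175), black look-alike at (291,165), orange look-alike at (258,142) and mug at (201,160).

Run:
```python
from h import *
import pickle
S=pickle.load(open("S.pkl","rb"))
s=S["side"]
c=cv2.resize(s["image"][110:300,160:350],(0,0),fx=3,fy=3,interpolation=cv2.INTER_CUBIC)
cv2.imwrite("pics/c1.png",c[...,::-1])
```

```text
(no output)
```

View pics/c1.png

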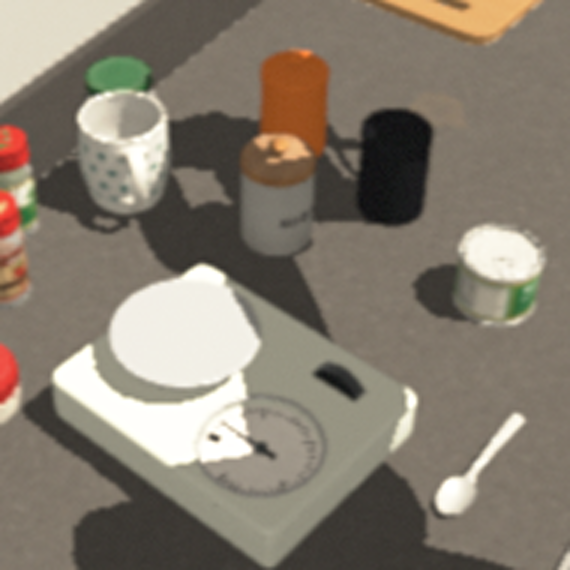

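Run:
```python
from h import *
import pickle
S=pickle.load(open("S.pkl","rb"))
s=S["side"]
q=lambda x,y,z:onz(s,160+x/3,110+y/3,z)
np.set_printoptions(precision=4,suppress=True)
pan=q(183,332,.08);dial=q(261,447,.052);wh=q(340,376,.06)
print("pan",pan,"dial",dial,"wheel",wh)
# fit scale pose from 3 points: frame pts
P=np.array([[52,0],[-58,32],[-62,-60]])/1000;Q=np.array([pan[:2],dial[:2],wh[:2]])
pc,qc=P.mean(0),Q.mean(0);H=(P-pc).T@(Q-qc);U,_,V=np.linalg.svd(H);R=V.T@np.diag([1,np.linalg.det(V.T@U.T)])@U.T
t=qc-R@pc;yaw=np.arctan2(R[1,0],R[0,0]);print("scale",t,np.degrees(yaw),"res",(Q-(P@R.T+t))*1000)
for c in [(-.12,-.092),(-.12,.092),(.12,-.092),(.12,.092)]:
    w=R@np.array(c)+t; print("corner",(proj(s,[*w,.052])-[160,110])*3)
zb=q(214,437,.052)[:2]; d=R.T@(zb-t)-P[1];print("zero",d,np.hypot(*d),"ang cw",-np.arctan2(d[1],d[0]))
# canister
for p in [(277.5,172,.085),(277,254,0),(281,146,.115),(241,170,.097),(314,170,.097)]: print("can",p,q(*p))
print("black",q(396,130,.097),"mug",q(123,110,.097),"tin",q(500,256,.058),"orange",q(295,75,.097))
sc=S["scene"]
for n,p in (("can knob?",(295,203)),): print(n,onz(sc,*p,.115))
```

```text
pan [ 0.5564 -0.1954  0.08  ] dial [ 0.4873 -0.1031  0.052 ] wheel [ 0.4277 -0.1741  0.06  ]
scale [ 0.5142 -0.1638] -37.190366475102074 res [[ 0.8256 -0.2072]
 [ 0.0035  0.1556]
 [-0.8291  0.0516]]
corner [419.6793 395.4292]
corner [272.1736 539.0824]
corner [199.528  262.4968]
corner [ 45.6133 378.3203]
zero [0.034  0.0165] 0.03781067268588678 ang cw -0.4507246603943673
can (277.5, 172, 0.085) [ 0.49   -0.4017  0.085 ]
can (277, 254, 0) [ 0.4879 -0.383   0.    ]
can (281, 146, 0.115) [ 0.4874 -0.4021  0.115 ]
can (241, 170, 0.097) [ 0.5227 -0.3872  0.097 ]
can (314, 170, 0.097) [ 0.4565 -0.3921  0.097 ]
black [ 0.3808 -0.4582  0.097 ] mug [ 0.6415 -0.4704  0.097 ] tin [ 0.287  -0.3304  0.058 ] orange [ 0.4797 -0.5415  0.097 ]
can knob? [ 0.4821 -0.4345  0.115 ]
```

apply_moves(moves=[[[1, 0.15, 0, 0, 0.5], [2, 0.3, 0, 0, 0.5], [3, 0.45, 0, 0, 0.5], [4, 0.6, 0, 0, 0.5], [5, 0.76, 0, 0, 0.5], [5, 0.76, 0, 0, 0.5], [5, 0.76, 0, 0, 0.5]]])

```text
time: 0.98
tool_pos: [0.4881, -0.4122, 0.4039]
ee_rot: [-3.14, 0.001, 0.468]
wrist_force: [-0.5, -0.1, -0.8]
width: 0.047
finger_force: 0.0
```

Run:
```python
from h import *
import pickle
s=snapshot("wrist");pickle.dump(s,open("w1.pkl","wb"));save(s,"w1.png")
o=telemetry.get_obs();print(o["time"],o["tool_pos"],o["ee_rot"],o["width"],ray(s,256,192))
for p in [(.489,-.41,.115),(.489,-.41,.097)]: print(proj(s,p))
```

```text
1.025 [ 0.48754844 -0.4124912   0.40429286] [-3.14090725e+00  9.35017629e-04  4.66944973e-01] 0.04719341690873356 (array([ 0.55145759, -0.37958313,  0.38245439]), array([-0.21759327, -0.12547853, -0.96807127]))
[250.67336593 192.18517389]
[250.73926207 187.51025673]
```

View pics/w1.png

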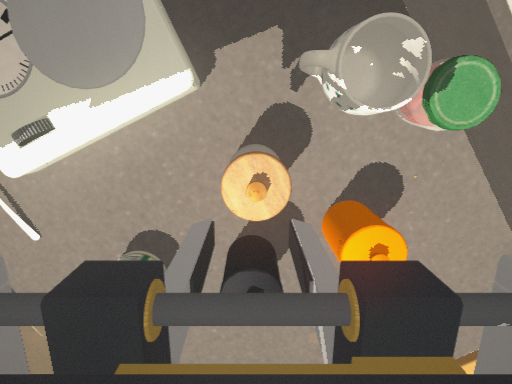

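The wrist view shows the canister's lid as a disc centred at about (256,186) with its knob at (257,190). Black look-alike is at (250,265), orange at (370,240) and the wheel at (33,132).

Run:
```python
from h import *
import pickle
s=pickle.load(open("w1.pkl","rb"))
im=s["image"];hsv=cv2.cvtColor(im,cv2.COLOR_RGB2HSV)
m=cv2.inRange(hsv,(5,60,120),(25,255,255));m[:,:200]=0;m[:,310:]=0;m[:140]=0;m[232:]=0
cs,_=cv2.findContours(m,cv2.RETR_EXTERNAL,cv2.CHAIN_APPROX_NONE);c=max(cs,key=cv2.contourArea)
(x,y),r=cv2.minEnclosingCircle(c);print(x,y,r,cv2.fitEllipse(c),cv2.boundingRect(c))
print("lid",onz(s,x,y,.097),onz(s,x-r,y,.097)-onz(s,x+r,y,.097))
print("knob",onz(s,257,191,.111))
print("wheel",onz(s,33,132,.06),"proj expected",proj(s,[.4285,-.1742,.06]))
o=telemetry.get_obs();print(o["tool_pos"])
S=pickle.load(open("S.pkl","rb"))["side"];print("bottle",onz(S,137,215,0),"jar",onz(S,155,248,0), "mill",onz(S,115,230,0))
```

```text
255.4705810546875 186.4705810546875 36.30641555786133 ((255.54055786132812, 186.0562286376953), (69.74893188476562, 71.15411376953125), 78.42581176757812) (220, 151, 72, 71)
lid [ 0.49198663 -0.41361816  0.097     ] [-0.03165679  0.06267396  0.        ]
knob [ 0.49170871 -0.41515924  0.111     ]
wheel [ 0.43161598 -0.18395419  0.06      ] proj expected [ 23.04433294 130.42691642]
[ 0.48754844 -0.4124912   0.40429286]
bottle [ 0.79504842 -0.27931276  0.        ] jar [ 0.72209231 -0.16653838  0.        ] mill [ 0.83861664 -0.22076185  0.        ]
```

apply_moves(moves=[[[0.06, 0.07, 0.8, 0, 0.5], [0.06, 0.07, 1.6, 0, 0.5], [0.06, 0.07, 2.08, 0, 0.5], [0.06, 0.07, 2.08, 0, 0.5], [0.06, 0.07, 2.08, 0, 1], [0.06, 0.07, 2.08, 0, 1], [0.06, 0.07, 2.08, 0, 1], [0.06, 0.07, 2.08, 0, 1]]])

```text
time: 2.02
tool_pos: [0.4926, -0.4141, 0.3014]
ee_rot: [3.14, -0.0, 0.468]
wrist_force: [-0.2, -1.3, 1.2]
width: 0.0169
finger_force: 30.0
```

Run:
```python
from h import *
s=snapshot("wrist");s2=snapshot("side")
a=s["image"][100:350,130:390];b=cv2.resize(s2["image"][110:220,200:320],(0,0),fx=2.27,fy=2.27)[:250]
h=min(a.shape[0],b.shape[0]);c=np.hstack([a[:h],b[:h]]);print(c.shape)
cv2.imwrite("pics/g1.png",cv2.resize(c[...,::-1],(0,0),fx=1.5,fy=1.5))
```

```text
(250, 532, 3)
```

View pics/g1.png

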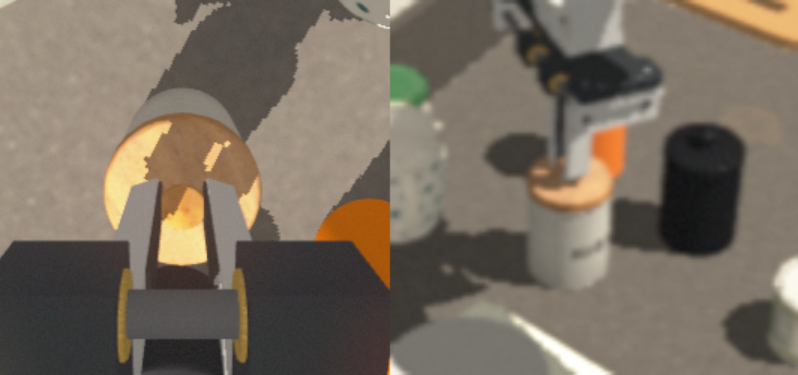

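The fingers hold the knob, but it seems to stick out ahead of the pads in tool +x. The lid disc spans crop columns 105–262, with its top edge at row 113.

Run:
```python
from h import *
s=snapshot("wrist");im=s["image"]
o=telemetry.get_obs();p=o["tool_pos"];print(p)
top=onz(s,130+183/1.5,100+113/1.5,.097);l=onz(s,130+105/1.5,100+195/1.5,.097);r=onz(s,130+262/1.5,100+195/1.5,.097)
y=o["ee_rot"][2];X=np.array([np.cos(y),np.sin(y)]);Y=np.array([np.sin(y),-np.cos(y)])
for n,q in(("top",top),("l",l),("r",r)): print(n,(q[:2]-p[:2])@X*1e3,(q[:2]-p[:2])@Y*1e3)
k=onz(s,130+183/1.5,100+187/1.5,.115);print("knob front edge top",(k[:2]-p[:2])@X*1e3)
```

```text
[ 0.49262095 -0.41408021  0.30137806]
top 34.674105329501934 0.23894208834415612
l -1.1092967001237195 -33.22328712835679
r -1.1859889341957117 34.13775958685508
knob front edge top 9.265669777191844
```

apply_moves(moves=[[[0, 0, -0.3, 0, 1], [0, 0, -1.0, 0, 1], [0, 0, -1.8, 0, 1], [0, 0, -2.4, 0, 1], [0, 0, -2.4, 0, 1], [0, 0, -2.4, 0, 1]]])

```text
time: 2.92
tool_pos: [0.4925, -0.4137, 0.4188]
ee_rot: [-3.139, 0.001, 0.468]
wrist_force: [0.6, 0.3, -3.7]
width: 0.0171
finger_force: 30.0
```

apply_moves(moves=[[[0.3, -0.3, 0, 0, 1], [0.8, -0.9, 0, 0, 1], [1.4, -1.5, 0, 0, 1], [2.0, -2.2, 0, 0, 1], [2.6, -2.8, 0, 0, 1], [3.0, -3.2, 0, 0, 1], [3.1, -3.34, 0, 0, 1], [3.1, -3.34, 0, 0, 1], [3.1, -3.34, 0, 0, 1]]])

```text
time: 4.05
tool_pos: [0.5553, -0.1957, 0.4203]
ee_rot: [-3.142, 0.001, 0.467]
wrist_force: [-0.1, 1.0, -2.6]
width: 0.0172
finger_force: 30.0
```

Run:
```python
from h import *
s=snapshot("wrist");s2=snapshot("side")
o=telemetry.get_obs();print(o["tool_pos"],o["wrist_force"],o["width"])
b=cv2.resize(s2["image"][100:292,150:340],(0,0),fx=2,fy=2)
c=np.hstack([s["image"][:,60:400],b])
cv2.imwrite("pics/g2.png",c[...,::-1])
```

```text
[ 0.55527718 -0.19596464  0.42050114] [-0.25322579 -0.86090258 -2.99625725] 0.016735832229491883
```

View pics/g2.png

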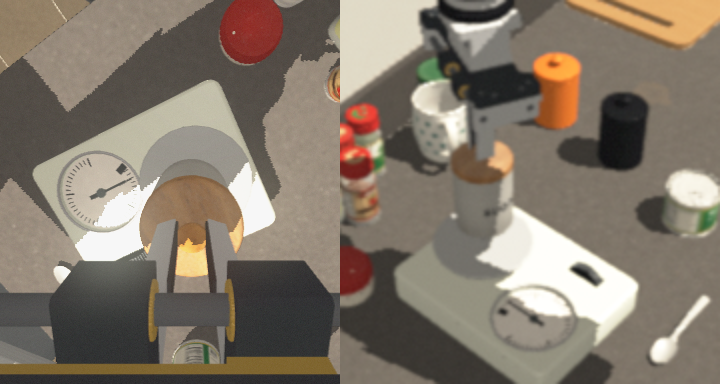

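The canister hangs upright above the pan. The wrist crop shows the dial centred at (98,192), the block at (121,169) and the needle pointing at (133,179).

apply_moves(moves=[[[0, 0, 0.3, 0, 1], [0, 0, 0.55, 0, 1], [0, 0, 0.7, 0, 1], [0, 0, 0.75, 0, 1], [0, 0, 0.8, 0, 1], [0, 0, 0.8, 0, 1]]])

```text
time: 4.9
tool_pos: [0.5556, -0.1949, 0.3812]
ee_rot: [3.141, -0.0, 0.468]
wrist_force: [-0.2, -0.1, -2.7]
width: 0.0167
finger_force: 30.0
```

Run:
```python
from h import *
s=snapshot("wrist")
o=telemetry.get_obs();print(o["time"],o["tool_pos"],o["wrist_force"],o["wrist_torque"],o["width"])
p=onz(s,*(proj(s,[.4873,-.1031,.052])),.052);print(proj(s,[.4873,-.1031,.052]))
```

```text
4.95 [ 0.55563429 -0.19486568  0.38128858] [-0.88738012 -0.17356459 -2.07899622] [0.04309145 0.02777586 0.02808399] 0.017113578935187466
[145.05889656 202.78370665]
```

apply_moves(moves=[[[0, 0, 0.02, 0, 1], [0, 0, 0.035, 0, 1], [0, 0, 0.035, 0, 1], [0, 0, 0.035, 0, 1]]])

```text
time: 5.45
tool_pos: [0.5556, -0.1949, 0.3794]
ee_rot: [3.141, -0.0, 0.468]
wrist_force: [-0.2, 0.5, 0.3]
width: 0.0168
finger_force: 30.0
```

apply_moves(moves=[[[0, 0, 0, 0, 0.6], [0, 0, 0, 0, 0.6], [0, 0, 0, 0, 0.6], [0, 0, -0.4, 0, 0.6], [0, 0, -1.2, 0, 0.6], [0, 0, -1.2, 0, 0.6]]])

```text
time: 6.2
tool_pos: [0.5558, -0.195, 0.4432]
ee_rot: [3.135, -0.005, 0.468]
wrist_force: [-0.3, -1.0, -0.1]
width: 0.0378
finger_force: 0.0
```

apply_moves(moves=[[[-0.7, -0.5, 0, -1, 0.6], [-1.4, -1.0, 0, -2, 1], [-2.08, -1.52, 0, -3, 1], [-2.08, -1.52, 0, -4, 1], [-2.08, -1.52, 0, -5, 1], [-2.08, -1.52, 0, -6, 1], [-2.08, -1.52, 0, -7, 1], [-2.08, -1.52, 0, -8, 1], [-2.08, -1.52, 0, -9, 1], [-2.08, -1.52, 0, -10, 1]]])

```text
time: 7.45
tool_pos: [0.4284, -0.1739, 0.4375]
ee_rot: [-3.141, -0.002, 2.219]
wrist_force: [0.1, -0.7, 0.2]
width: 0.0005
finger_force: 0.0
```

apply_moves(moves=[[[0, 0, 0, -1, 1], [0, 0, 0, -1.6, 1], [0, 0, 0, -1.6, 1]]])

```text
time: 7.82
tool_pos: [0.4284, -0.174, 0.4377]
ee_rot: [-3.141, -0.002, 2.491]
wrist_force: [-0.2, 0.7, -0.8]
width: 0.0004
finger_force: 0.0
```

Run:
```python
from h import *
import pickle
s=snapshot("wrist");s2=snapshot("side");pickle.dump((s,s2),open("w3.pkl","wb"))
o=telemetry.get_obs();print(o["tool_pos"],o["ee_rot"],o["wrist_force"],o["width"],o["joint_positions"])
b=cv2.resize(s2["image"][100:292,150:340],(0,0),fx=1.5,fy=1.5)
b=np.vstack([b,np.zeros((384-b.shape[0],b.shape[1],3),np.uint8)])
cv2.imwrite("pics/g3.png",np.hstack([s["image"],b])[...,::-1])
print(proj(s,[.4285,-.1742,.060]),proj(s,[.4873,-.1031,.052]))
```

```text
[ 0.42845021 -0.17396332  0.43813449] [-3.14138560e+00 -1.05650909e-03  2.49076259e+00] [-0.1839478  -0.19131308  1.09948956] 0.0004446016408781716 [-5.08382127e-01 -1.13055333e-01  1.50300837e+00 -5.58890640e-05
  1.75271482e+00 -1.42835858e+00]
[252.16172539 178.46017945] [327.30641902 180.07387314]
```

View pics/g3.png

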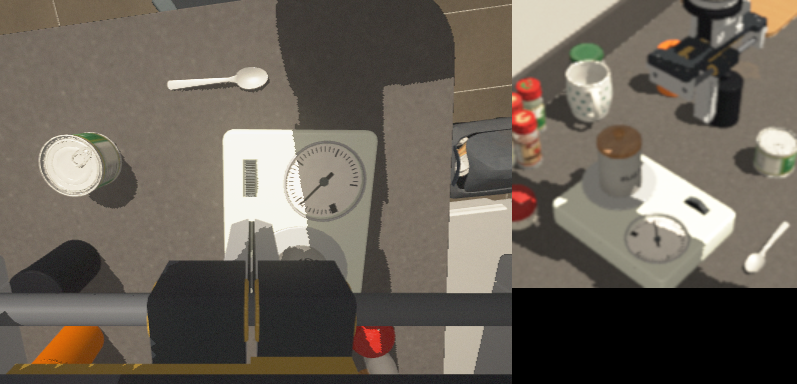

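The canister stands upright on the pan. In the wrist view the dial is at (324,181), the needle points to about (300,206), the zero block is at (333,208) and the wheel is at (250,178).

```bash
cat >> h.py <<'E'
XS=np.array([.7967,-.6044]);YS=np.array([.6044,.7967])
def dial(s,c):
    """c: dial centre world xy; needle and block angle (cw, scale frame) from polar darkness"""
    g=cv2.cvtColor(s["image"],cv2.COLOR_RGB2GRAY).astype(np.float32)
    th=np.arange(-180,180,1.)*np.pi/180
    def prof(rs,z):
        out=[]
        for r in rs:
            P=[proj(s,[*(c+r*(np.cos(t)*XS-np.sin(t)*YS)),z]) for t in th]
            M=np.array(P,np.float32);out.append(cv2.remap(g,M[None,:,0],M[None,:,1],cv2.INTER_LINEAR)[0])
        return np.array(out)
    N=prof(np.arange(.016,.030,.001),.054);B=prof(np.arange(.037,.0415,.0005),.052)
    def pick(A,w,hw):
        A=A/np.maximum(np.array([cv2.medianBlur(np.pad(a,30,mode="wrap")[None].astype(np.uint8),61)[0,30:-30] for a in A]),20)
        a=A.mean(0);k=np.ones(w)/w;sm=np.convolve(np.pad(a,w,mode="wrap"),k,"same")[w:-w]
        i=sm.argmin();j=np.arange(i-hw,i+hw+1)%360;wt=np.clip(1-a[j],0,None)-0;wt=np.clip(wt-.3*wt.max(),0,None)
        return th[i]+(wt*np.arange(-hw,hw+1)).sum()/wt.sum()*np.pi/180,sm[i]
    return pick(N,5,8),pick(B,9,10)
E
python3 - <<'E'
from h import *
import pickle
s,s2=pickle.load(open("w3.pkl","rb"))
g=cv2.cvtColor(s["image"],cv2.COLOR_RGB2GRAY)
print(cv2.HoughCircles(g[120:240,260:390],cv2.HOUGH_GRADIENT,1,50,param1=100,param2=20,minRadius=35,maxRadius=45))
for u,v in((324,181),):
    c=onz(s,u,v,.052);print(c,dial(s,c[:2]))
m=(g[150:205,235:268]<130).astype(np.uint8);ys,xs=np.nonzero(m);
x0,y0,x1,y1=xs.min()+235,ys.min()+150,xs.max()+235,ys.max()+150
print("wheel box",x0,y0,x1,y1,onz(s,(x0+x1)/2,(y0+y1)/2,.055))
print("side",dial(s2,np.array([.4873,-.1031])))
E
```

```text
[[[65.5 59.5 39.7]]]
[ 0.48580818 -0.10697428  0.052     ] ((np.float64(0.8034577324092501), np.float64(0.5598302364349366)), (np.float64(-0.3555097095879912), np.float64(0.4035763574971093)))
wheel box 245 161 254 195 [ 0.42692126 -0.17704449  0.055     ]
side ((np.float64(0.6648085566858076), np.float64(0.7680586099624633)), (np.float64(-0.43641240801132203), np.float64(0.3989124563005236)))
```

apply_moves(moves=[[[-0.12, -0.06, 0.8, 0, 1], [-0.12, -0.06, 1.8, 0, 1], [-0.12, -0.06, 2.8, 0, 1], [-0.12, -0.06, 3.3, 0, 1], [-0.12, -0.06, 3.4, 0, 1], [-0.12, -0.06, 3.4, 0, 1], [-0.12, -0.06, 3.4, 0, 1]]])

```text
time: 8.8
tool_pos: [0.432, -0.1803, 0.2707]
ee_rot: [3.141, 0.003, 2.492]
wrist_force: [-0.3, -0.8, 1.0]
width: 0.0004
finger_force: 0.0
```

Run:
```python
from h import *
import pickle
s=snapshot("wrist");s2=snapshot("side");pickle.dump((s,s2),open("w4.pkl","wb"))
o=telemetry.get_obs();print(o["tool_pos"],o["ee_rot"],o["wrist_force"])
b=cv2.resize(s2["image"][180:308,180:308],(0,0),fx=2,fy=2)
b=np.vstack([b,np.zeros((384-b.shape[0],b.shape[1],3),np.uint8)])
cv2.imwrite("pics/g4.png",np.hstack([s["image"],b])[...,::-1])
c=np.array([.4858,-.1070]);print(proj(s,[*c,.052]),dial(s,c),dial(s2,np.array([.4873,-.1031])))
```

```text
[ 0.43190382 -0.18024133  0.27048982] [3.14121319e+00 3.03750428e-03 2.49227447e+00] [-0.94838448  0.24731863  0.40434769]
[384.81876933 221.32920022] ((np.float64(0.8864046287244396), np.float64(0.37149242758750917)), (np.float64(-0.3268373402620223), np.float64(0.4053475194507175))) ((np.float64(0.6958988430557657), np.float64(0.7111079096794128)), (np.float64(-0.4325059391995603), np.float64(0.38856928547223407)))
```

View pics/g4.png

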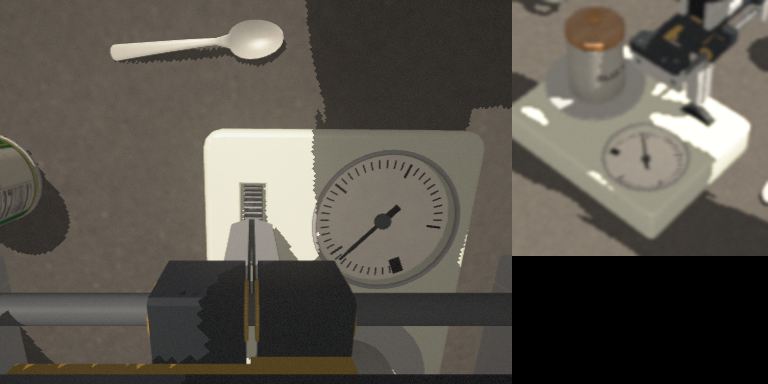

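The close wrist view shows the dial centred at (382,221), the needle tip at (340,260) and the block at (396,265). The wheel ribs are at column 252, directly in line with the closed fingertips.

apply_moves(moves=[[[0, 0, 0.08, 0, 1], [0, 0, 0.14, 0, 1], [0, 0, 0.16, 0, 1], [0, 0, 0.16, 0, 1]]])

```text
time: 9.4
tool_pos: [0.4317, -0.1802, 0.2619]
ee_rot: [3.141, 0.002, 2.492]
wrist_force: [-0.9, 1.1, 5.0]
width: 0.0007
finger_force: 2.5
```

apply_moves(moves=[[[0, 0, 0.02, 0, 1], [0, 0, 0.02, 0, 1]]])

```text
time: 9.65
tool_pos: [0.4318, -0.1802, 0.2614]
ee_rot: [3.141, 0.002, 2.492]
wrist_force: [-1.7, -0.2, 6.5]
width: 0.0002
finger_force: 3.3
```

apply_moves(moves=[[[0, 0, 0.02, 0, 1], [0, 0, 0.02, 0, 1]]])

```text
time: 9.9
tool_pos: [0.4319, -0.1803, 0.2608]
ee_rot: [3.141, 0.003, 2.492]
wrist_force: [-1.4, 0.4, 8.9]
width: 0.0005
finger_force: 4.0
```

apply_moves(moves=[[[0, 0, -0.03, 0, 1], [0.04, 0, -0.03, 0, 1], [0.08, 0, -0.03, 0, 1], [0.12, 0, -0.03, 0, 1], [0.12, 0, -0.03, 0, 1]]])

```text
time: 10.52
tool_pos: [0.4271, -0.1767, 0.2617]
ee_rot: [3.141, 0.003, 2.492]
wrist_force: [0.2, -1.2, 5.3]
width: 0.0005
finger_force: 2.7
```

```bash
cat > d.py <<'E'
from h import *
s=snapshot("wrist")
o=telemetry.get_obs();print(o["time"],o["tool_pos"],o["wrist_force"])
u0,v0=proj(s,[.4858,-.1070,.052])
g=cv2.cvtColor(s["image"],cv2.COLOR_RGB2GRAY)
x,y=int(u0)-90,int(v0)-90
h=cv2.HoughCircles(g[y:y+180,x:x+180],cv2.HOUGH_GRADIENT,1,80,param1=80,param2=15,minRadius=55,maxRadius=80)
if h is not None:
    h=h[0][0];print("hough",h[0]+x,h[1]+y,h[2],"exp",u0,v0)
import sys
c=onz(s,u0-2.3,v0-.3,.052)[:2] 
n,b=dial(s,c);print("needle",n,"block",b,"diff",n[0]-b[0])
E
python3 d.py
```

```text
10.575 [ 0.4271476  -0.17669892  0.26165346] [ 0.01666816 -0.21753402  4.87515813]
hough 403.5 225.5 63.9 exp 389.7420368077936 234.71108269006484
needle (np.float64(0.8474619759632411), np.float64(0.34043572545051576)) block (np.float64(-0.253613205731189), np.float64(0.3547757996453179)) diff 1.1010751816944302
```

apply_moves(moves=[[[0.04, 0, 0.01, 0, 1], [0.08, 0, 0.01, 0, 1], [0.12, 0, 0.01, 0, 1], [0.12, 0, 0.01, 0, 1]]])

```text
time: 11.08
tool_pos: [0.4224, -0.1731, 0.2613]
ee_rot: [3.141, 0.004, 2.492]
wrist_force: [0.4, -1.1, 4.8]
width: 0.0006
finger_force: 2.9
```

```bash
python3 d.py
python3 - <<'E'
from h import *
import pickle
s,_=pickle.load(open("w4.pkl","rb"));u,v=proj(s,[.4858,-.1070,.052]);print(dial(s,onz(s,u-2.3,v-.3,.052)[:2]))
E
```

```text
11.125 [ 0.42242492 -0.17306164  0.26126232] [ 0.40283811 -0.65852792  5.63976905]
hough 393.5 233.5 66.1 exp 388.901061062529 243.17750985188215
needle (np.float64(0.8547670317312251), np.float64(0.3264591097831726)) block (np.float64(-0.11746817122079013), np.float64(0.7197615570492214)) diff 0.9722352029520153
((np.float64(0.8274051322098711), np.float64(0.3393633663654327)), (np.float64(-0.3642322769928994), np.float64(0.3010311921437582)))
```

apply_moves(moves=[[[0, 0, -0.12, 0, 1], [-0.26, 0, -0.12, 0, 1], [-0.26, 0, -0.04, 0, 1], [-0.26, 0, 0, 0, 1], [-0.26, 0, 0, 0, 1], [-0.2, 0, 0, 0, 1], [-0.13, 0, 0.005, 0, 1], [-0.06, 0, 0.01, 0, 1], [0.02, 0, 0.015, 0, 1], [0.02, 0, 0.015, 0, 1]]])

```text
time: 12.38
tool_pos: [0.4214, -0.1723, 0.2602]
ee_rot: [3.141, 0.003, 2.492]
wrist_force: [0.1, 0.5, 6.8]
width: 0.0007
finger_force: 3.0
```

```bash
python3 d.py
```

```text
12.425 [ 0.42144644 -0.1723649   0.26023919] [-0.66862424 -0.50821162  5.64075385]
hough 394.5 235.5 66.2 exp 389.4406721386447 245.84745686068024
needle (np.float64(0.8576453119130028), np.float64(0.3263957440853119)) block (np.float64(-2.2825437330061873), np.float64(0.7847038739257388)) diff 3.14018904491919
```

apply_moves(moves=[[[0, 0, -0.12, 0, 1], [-0.28, 0, -0.12, 0, 1], [-0.28, 0, -0.04, 0, 1], [-0.28, 0, 0, 0, 1], [-0.28, 0, 0, 0, 1], [-0.21, 0, 0.005, 0, 1], [-0.14, 0, 0.015, 0, 1], [-0.07, 0, 0.02, 0, 1], [0, 0, 0.025, 0, 1], [0, 0, 0.025, 0, 1]]])

```text
time: 13.68
tool_pos: [0.4214, -0.1723, 0.259]
ee_rot: [3.141, 0.003, 2.492]
wrist_force: [0.8, -0.7, 6.4]
width: 0.0004
finger_force: 2.9
```

apply_moves(moves=[[[0, 0, -0.3, 0, 1], [0, 0, -1.2, 0, 1], [0, 0, -1.8, 0, 1], [0, 0, -1.8, 0, 1], [0, 0, -1.8, 0, 1]]])

```text
time: 14.3
tool_pos: [0.4208, -0.172, 0.3465]
ee_rot: [-3.141, -0.002, 2.492]
wrist_force: [-0.2, 0.2, -0.3]
width: 0.0001
finger_force: 0.0
```

```bash
python3 d.py
```

```text
14.35 [ 0.42066921 -0.17190495  0.34600888] [0.83435561 0.43753204 0.8279354 ]
hough 341.5 196.5 57.1 exp 349.15515374533464 209.42537318785037
needle (np.float64(0.7656435283275829), np.float64(0.4563875555992127)) block (np.float64(0.5293510342274008), np.float64(0.40627858704990805)) diff 0.23629249410018205
```

```bash
cat > d2.py <<'E'
from h import *
s=snapshot("wrist");o=telemetry.get_obs();print(o["time"],o["tool_pos"])
u0,v0=proj(s,[.4858,-.1070,.052])
g=cv2.cvtColor(s["image"],cv2.COLOR_RGB2GRAY)
k=3;x,y=int(u0)-60,int(v0)-60
p=cv2.resize(g[y:y+120,x:x+120],(0,0),fx=k,fy=k,interpolation=cv2.INTER_CUBIC)
m=(p<85).astype(np.uint8)
dt=cv2.distanceTransform(m,cv2.DIST_L2,5);w=dt.copy();w[:120]=0;w[240:]=0;w[:,:120]=0;w[:,240:]=0
i=np.unravel_index(w.argmax(),w.shape);hu,hv=x+i[1]/k,y+i[0]/k
c=onz(s,hu,hv,.054)[:2];print("hub px",hu,hv,"exp",u0,v0,w.max(),c)
n,b=dial(s,c);print("needle",n,"block",b,"diff",n[0]-b[0])
cv2.imwrite("pics/d.png",cv2.resize(s["image"][y:y+120,x:x+120],(0,0),fx=4,fy=4,interpolation=cv2.INTER_CUBIC)[...,::-1])
E
python3 d2.py
```

```text
14.4 [ 0.42067811 -0.17193021  0.34586162]
hub px 348.6666666666667 210.33333333333334 exp 349.3693771127241 210.01554801263492 16.778297 [ 0.48475228 -0.10784625]
needle (np.float64(0.7926739904660792), np.float64(0.4616503477096558)) block (np.float64(0.546940267919484), np.float64(0.4005152251985338)) diff 0.2457337225465952
```

View pics/d.png

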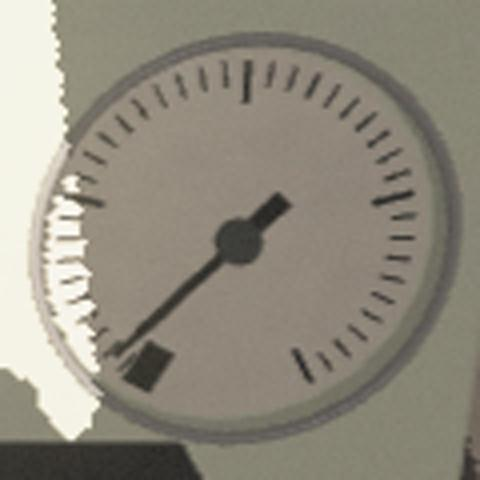

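The dial crop shows the hub at (239,242), the needle tip at (115,355) and the block at (148,366). The block still has about 0.23 rad (10 mm of rim) to go clockwise.

apply_moves(moves=[[[-0.2, 0, 0.9, 0, 1], [-0.2, 0, 1.6, 0, 1], [-0.2, 0, 1.74, 0, 1], [-0.2, 0, 1.79, 0, 1], [-0.2, 0, 1.79, 0, 1], [-0.15, 0, 1.79, 0, 1], [-0.1, 0, 1.8, 0, 1], [-0.05, 0, 1.805, 0, 1], [-0.01, 0, 1.81, 0, 1], [-0.01, 0, 1.81, 0, 1]]])

```text
time: 15.65
tool_pos: [0.4216, -0.1726, 0.2584]
ee_rot: [-3.141, 0.002, 2.492]
wrist_force: [-0.9, -1.4, 5.8]
width: 0.0005
finger_force: 2.9
```

apply_moves(moves=[[[0, 0, -0.3, 0, 1], [0, 0, -1.2, 0, 1], [0, 0, -1.8, 0, 1], [0, 0, -1.8, 0, 1], [0, 0, -1.8, 0, 1]]])

```text
time: 16.27
tool_pos: [0.4211, -0.1721, 0.3461]
ee_rot: [-3.142, -0.003, 2.493]
wrist_force: [-0.1, 0.3, -0.2]
width: 0.0004
finger_force: 0.0
```

```bash
python3 d2.py
```

```text
16.325 [ 0.4210628  -0.17211408  0.34554193]
hub px 348.3333333333333 209.66666666666666 exp 349.12296163137586 209.18184774726123 16.393799 [ 0.4848445  -0.10800081]
needle (np.float64(0.7945602103611773), np.float64(0.45610333681106574)) block (np.float64(0.7208276907819539), np.float64(0.4192867014143202)) diff 0.07373251957922344
```

View pics/d.png

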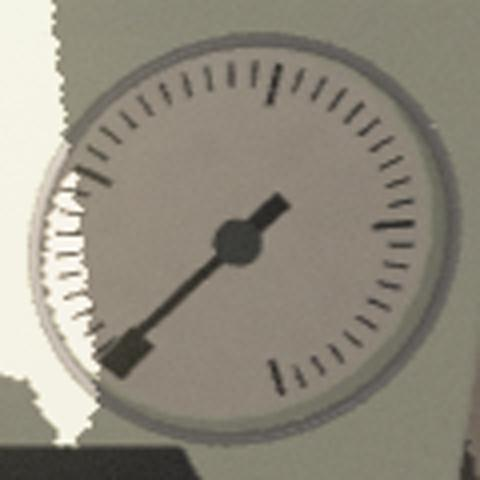

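The block centre is now at (130,354), and the needle crosses its upper-left half. It needs about 0.055 rad more, so I'll make one short stroke.

apply_moves(moves=[[[-0.12, 0, 0.9, 0, 1], [-0.12, 0, 1.6, 0, 1], [-0.12, 0, 1.74, 0, 1], [-0.12, 0, 1.8, 0, 1], [-0.12, 0, 1.8, 0, 1], [-0.09, 0, 1.8, 0, 1], [-0.06, 0, 1.8, 0, 1], [-0.03, 0, 1.8, 0, 1], [-0.03, 0, 1.8, 0, 1]]])

```text
time: 17.45
tool_pos: [0.4228, -0.1736, 0.2582]
ee_rot: [-3.141, 0.002, 2.492]
wrist_force: [-0.1, -1.9, 5.5]
width: 0.0005
finger_force: 2.8
```

apply_moves(moves=[[[0, 0, -0.3, 0, 1], [0, 0, -1.2, 0, 1], [0, 0, -1.8, 0, 1], [0, 0, -1.8, 0, 1], [0, 0, -1.8, 0, 1]]])

```text
time: 18.08
tool_pos: [0.4223, -0.173, 0.346]
ee_rot: [-3.141, -0.003, 2.493]
wrist_force: [-0.1, -0.3, 0.3]
width: 0.0002
finger_force: 0.0
```

```bash
python3 d2.py
python3 - <<'E'
import cv2
from h import *
s=snapshot("wrist");u,v=proj(s,[.4858,-.1070,.052]);x,y=int(u)-60,int(v)-60
p=cv2.cvtColor(s["image"],cv2.COLOR_RGB2GRAY)[y:y+120,x:x+120]
# print block patch
print(p[78:100,22:48])
E
```

```text
18.125 [ 0.42226256 -0.1730201   0.34549786]
hub px 348.6666666666667 208.0 exp 349.2883524639544 207.7291944645856 16.590698 [ 0.48477111 -0.10776801]
needle (np.float64(0.7932960627370063), np.float64(0.45743601322174077)) block (np.float64(0.7677756246918189), np.float64(0.4429009126292335)) diff 0.025520438045187332
[[154 141 142 141 140 140 140 138 138 138 138 137 137 139 137 126  84  59
   52  58  92 133 136 133 136 137]
 [230 140 135 126 139 139 140 139 138 139 138 138 136 136 127  81  60  55
   57  92 132 133 137 135 134 135]
 [230  88  83 112 141 142 140 141 140 132 123 139 136 126  84  58  52  67
  104 133 135 135 136 134 138 135]
 [108 109 137 139 141 140 142 138 128  90  84 123 126  86  59  57  70 103
  134 137 135 136 137 133 135 135]
 [153 137 137 140 140 140 140 128  89  61  56  66  74  60  56  64 103 134
  136 137 137 136 137 134 136 136]
 [241 230 139 142 126  97  98  89  62  57  61  56  56  56  65 103 136 137
  138 138 136 138 135 138 136 136]
 [242 232 138 128  92  85  86  61  55  58  58  53  59  60  96 136 139 138
  135 136 136 135 137 134 137 136]
 [242 231 107  
[... 920 characters left out ...]
34 137 134
  137 133 135 134 135 137 135 137]
 [156 162 188 136 136 134 126 117 136 134 134 134 132 135 134 134 135 135
  134 137 135 135 134 136 135 134]
 [167 108 122 125 134 135 135 133 137 135 131 137 135 134 135 135 135 133
  132 132 135 133 133 133 136 133]
 [195 168  98 105 123 132 135 135 136 134 137 135 134 135 133 133 135 134
  136 134 132 134 136 134 134 134]
 [189 196 170 101 107 120 127 135 137 137 133 133 133 135 131 135 137 135
  136 137 135 137 134 135 138 135]
 [182 183 171 101 101 110 119 124 131 134 136 134 137 138 135 134 134 134
  136 136 133 134 135 137 135 132]
 [235 208 156 102 101 101 102 113 123 131 133 134 135 136 136 134 135 134
  135 134 135 134 132 134 132 136]]
```

The numbers put the needle about 1 mm off the block's middle (0.025 rad). The loss per stroke has been steady at about 2.2 mm, so a 3.2 mm stroke should centre it.

apply_moves(moves=[[[-0.1, 0, 0.9, 0, 1], [-0.1, 0, 1.6, 0, 1], [-0.1, 0, 1.74, 0, 1], [-0.1, 0, 1.8, 0, 1], [-0.1, 0, 1.8, 0, 1], [-0.07, 0, 1.8, 0, 1], [-0.035, 0, 1.8, 0, 1], [-0.035, 0, 1.8, 0, 1]]])

```text
time: 19.18
tool_pos: [0.4243, -0.1747, 0.2583]
ee_rot: [-3.141, 0.002, 2.492]
wrist_force: [-0.2, -1.6, 4.9]
width: 0.0005
finger_force: 2.7
```

apply_moves(moves=[[[0, 0, -0.3, 0, 1], [0, 0, -1.2, 0, 1], [0, 0, -1.8, 0, 1], [0, 0, -1.8, 0, 1], [0, 0, -1.8, 0, 1]]])

```text
time: 19.8
tool_pos: [0.4238, -0.1741, 0.346]
ee_rot: [-3.142, -0.003, 2.493]
wrist_force: [-1.1, -0.2, 0.3]
width: 0.0005
finger_force: 0.0
```

```bash
python3 d2.py
python3 - <<'E'
from h import *
s=snapshot("side");print("side",dial(s,np.array([.4873,-.1031])))
E
```

```text
19.85 [ 0.423681   -0.17406185  0.34548332]
hub px 348.6666666666667 206.33333333333334 exp 349.37802794023804 205.9119971811747 16.778297 [ 0.48485455 -0.10792039]
needle (np.float64(0.7925871260786258), np.float64(0.45127011537551875)) block (np.float64(0.7748162725240341), np.float64(0.4307051532798343)) diff 0.017770853554591737
side ((np.float64(0.6918764321059082), np.float64(0.6672061324119567)), (np.float64(0.6838726734586553), np.float64(0.5511540306939019)))
```

The needle tip is within about 0.02 rad (0.7 mm) of the block's middle, the side view agrees, and the arm is clear.

```bash
python3 -c "
from bench import ticket
print(ticket.close_job())"
```

```text
the job is handed in; nothing more can be done
None
```

The job is handed in: the canister stands on the pan, and the zero block lies under the needle tip to within about 0.02 rad (0.7 mm of the 8 mm block), with measured forces peaking at about 9 N and the arm clear.

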